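# Gather the samples in the corner of the carrying tote

## Task

Slide the roll of tagging tape up off its post, set it down in the carrying tote with the three small stones and let go of it while the tote still stands on the table. Then lift the tote clear of the table by its handle bar and tilt it until the roll and all three stones have slid together into the tote's tall-walled corner, and finish while still holding the tote up, still and tilted, with everything lying in that corner. Do not push aside or knock over anything else on the table.

Things in the scene. Friction and masses are not known exactly. Their poses are not given: they have to be found in the camera images.
- tote: open light-grey plastic carrying tote, outside 240 (own x) x 200 (own y) x 50 mm high, walls and floor 4 mm thick, 0.3 to 0.6 kg, loose on the table, yaw within 0.45 rad of the robot's axes, steel handle above its middle. Smooth inside: flat things start to slide at 11 to 17 degrees, and reliably along the walls into a corner at 35 to 40. Origin: centre of the underside; z up
- tote_handle (a point): centre of the tote's rigid handle bar, where to grip it: bar 16 mm wide (own x), 20 mm high, level along the tote's y, 115 mm above the tote's underside (bar from 105 to 125 mm), free for 190 mm between two flat uprights 16 mm wide on the outside of the +-y walls (210 mm over all)
- tall_corner (a point): outer bottom corner under the tote's tall-walled corner (tote's own x = -120, y = +100, z = 0 mm), the robot-side left corner as the robot sees it. Above it the -x and +y walls rise to 72 mm for 55 mm from the corner
- corner_b (a point): outer bottom corner of the tote at own x = -120, y = -100 mm
- corner_c (a point): outer bottom corner of the tote at own x = +120, y = +100 mm
- post: fixed upright post on a dark round base: base 84 mm across and 12 mm thick, post 14 mm in diameter, its top 62 mm above the table; origin on the table, on the post's axis
- roll: roll of paper tagging tape with a cardboard core: outer diameter 44, hole 26, 30 mm high, 40 to 85 g, rigid; it sits over the post on the base with its axis upright. Origin: centre of its underside (12 mm above the table at the start), z along its axis
- stone1: grey angular stone, about 28 x 23 x 18 mm (l, w, h), 30 g, lying loose on the tote's floor at the start; origin at the centre of its underside
- stone2: grey angular stone, about 25 x 22 x 20 mm (l, w, h), 30 g, lying loose on the tote's floor at the start; origin at the centre of its underside
- stone3: grey angular stone, about 30 x 22 x 16 mm (l, w, h), 30 g, lying loose on the tote's floor at the start; origin at the centre of its underside
- slab: big grey rock slab 75 x 190 x 55 mm at the back of the table; a bystander, to be left where it is
- lump: grey rock 85 x 60 x 50 mm in the middle of the table, between tote and post; a bystander, to be left where it is
- chip: grey rock chip 50 x 40 x 26 mm, about 110 mm from the post on the robot's side; a bystander, to be left where it is
- lens: black hand lens barrel 30 mm in diameter, 28 mm high, standing about 105 mm beyond the post; a bystander, to be left where it is
- brush: cleaning brush 160 mm long, lying behind the lump; a bystander, to be left where it is
- bottle: clear plastic bottle, 60 mm in diameter, 140 mm high, far to the robot's right; a bystander, to be left where it is
- notebook: closed notebook 210 x 150 x 20 mm, far to the robot's left; a bystander, to be left where it is
Mind the look-alikes: they are no part of the job. What is shaped like the post but purple is not meant.

How it is judged:
On the way, in this order (a step that is already met when the one before it is completed fails the run):
1. the roll has been slid up clear of the post's top (z of roll in the frame of post above 0.063 m), for 0.05 s.
2. the roll lies in the tote, let go, while the tote stands level on the table (x of roll in the frame of tote between -0.12 and 0.12 m and y of roll in the frame of tote between -0.1 and 0.1 m and z of roll in the frame of tote between -0.005 and 0.05 m and z of roll in the frame of tote below 0.035 m and contact force between roll and the fingers below 0.1 N and linear speed of roll below 0.05 m/s and height (world z) of tote below 0.01 m and angle between tote's own z axis and vertical below 0.1 rad), for 0.2 s.
At the end, for the whole second after the job is handed in: The gripper holds the tote still, tilted 20 to 63 degrees, its bottom corners over 30 mm above the table, touching no bystander or post. The roll and all three stones rest in it, untouched by the fingers, their origins in the quarter of its floor at the tall-walled corner (height (world z) of each of tall_corner, corner_b, corner_c above 0.03 m and angle between tote's own z axis and vertical between 0.35 and 1.1 rad and contact force between tote and the fingers above 1 N and linear speed of each of tote, roll, stone1, stone2, stone3 below 0.03 m/s and contact force between tote and slab below 0.2 N and contact force between tote and lump below 0.2 N and contact force between tote and chip below 0.2 N and contact force between tote and lens below 0.2 N and contact force between tote and brush below 0.2 N and contact force between tote and bottle below 0.2 N and contact force between tote and notebook below 0.2 N and contact force between tote and post below 0.2 N and x of roll in the frame of tote between -0.12 and 0 m and y of roll in the frame of tote between 0 and 0.1 m and z of roll in the frame of tote between -0.005 and 0.05 m and contact force between each of roll, stone1, stone2, stone3 and the fingers below 0.2 N and x of stone1 in the frame of tote between -0.12 and 0 m and y of stone1 in the frame of tote between 0 and 0.1 m and z of stone1 in the frame of tote between -0.005 and 0.05 m and x of stone2 in the frame of tote between -0.12 and 0 m and y of stone2 in the frame of tote between 0 and 0.1 m and z of stone2 in the frame of tote between -0.005 and 0.05 m and x of stone3 in the frame of tote between -0.12 and 0 m and y of stone3 in the frame of tote between 0 and 0.1 m and z of stone3 in the frame of tote between -0.005 and 0.05 m); the arm keeps its last pose, push and grip.
It fails at once if something else on the table was pushed aside or knocked over (moved more than 30 mm) (distance of any of slab, lump, chip, lens, brush, bottle, notebook from where it was at the start of the episode above 0.03 m).
It also fails if it takes over 53 s, if anything falls off the work surface, if the arm or the gripper's body presses on something with over 40 N, if the wrist force passes 120 N, or if a joint passes its speed limit or range.

## Robot

A 7-joint arm with a two-finger parallel gripper is mounted at the origin on the work surface. World frame = base frame: x ahead of the robot, y to its left, z up, the work surface at z = 0. Lengths are in m, angles in rad, forces in N, time in s.
With the tool pointing down it reaches from about 0.425 to 0.875 m from the base axis. Payload 4.7 kg.
Tool frame: the origin (TCP) lies midway between the tips of the shut fingers; the grasp point (between the pads) lies 19 mm behind it (ctrl.grip_point_offset is the distance from the TCP to the grasp point, in m); z points along the fingers, y is the line along which they close (so a half turn about z gives the same grasp; the last joint's range is limited). The gripper opens to 87 mm and grips with 3 to 60 N. Pads are 19 mm wide; open, the fingers measure 117 mm over their backs; the gripper's body (75 mm by 190 mm) begins 51 mm behind the grasp point.
Start: joints at [1.201, 0.321, -0.07, 1.45, 0.023, 1.371, -0.057], TCP at [0.243, -0.603, 0.223] pointing down, gripper open.
Joint ranges: [-2.86, 2.86], [-0.3, 2.09], [-1.38, 1.24], [0.06, 2.45], [-1.56, 4.7], [0.09, 2.05], [-2.69, 2.69]. Speed limits (rad/s): [2.57, 2.57, 3.14, 3.14, 3.14, 3.14, 3.14].

## Interface

Orientations are given as a rotation vector (axis times angle).
In Python, from bench import ctrl gives the robot as it stands. The module is installed in compiled form; this text tells all that it offers.
- The arm moves only by the shell command python3 -m handwheel 'ROWS' [OPENING] [FORCE]. ROWS is JSON, a list of rows, each an object of numbers: "x", "y", "z": the shift along the tool's x, y, z in m; "wx", "wy", "wz": the turn, a rotation vector about the tool's x, y, z in degrees. A call has 1 to 10 rows; each row is the pose to reach, as a shift and turn from the pose commanded when the call began, along the tool's axes at that moment; what a row does not reach only later rows make up. A row lasts 1/12 s, in which the tool goes at most 41.7 mm and 7.16 degrees, less where a joint would pass 70% of its speed; a pose out of reach is approached as far as the arm can. A call with a gripper value outside its range is refused whole. OPENING is the finger opening in m, from 0 to 0.087, set as the call begins (- or left out, the last holds). The fingers move at their own pace and stop on an object; FORCE is the grip in N (left out, the last holds). Time passes only in rows, so rows that repeat a pose let the fingers close. It gives the time, the measured TCP pose, the force, the opening and the grip force at its end, in the units of the state.
- ctrl.get_state(): the state, without advancing time (a new reading comes with each control period).
- ctrl.get_image(name): name is "side" or "top" or "wrist"; returns a dict with "image" (420x560x3 uint8, red, green, blue), "K" (3x3 intrinsics, pixels), "k1" (the pictures are not rectified: a ray, as slopes to the right and down, at radius r is drawn at 1 + k1 r^2 times it, then the intrinsics apply), "world_to_cam" (4x4, takes a point from world to camera coordinates); the wrist camera has in their place "hand_eye" (4x4, takes a point from camera to tool coordinates, whose origin is the TCP and whose axes are the flange's). Camera axes: x right, y down, z forward; pixel columns grow to the right and rows downward; lengths in m; the calibration is good to about 2 mm. A picture is of the moment at which its call begins: read the wrist's pose just before it. There is no depth.
- ctrl.close_job(): hands the job in; it is judged then, once.
The state is a dict: "time": time; "joint_positions": joint angles; "qd": joint speeds; "joint_torque": joint torques, N m; "position": TCP position; "tool_rot": TCP orientation; "ft_force": force on the tool from outside, world axes, zero at the start; "torque": the same for the moment, N m; "grip_width": opening from 0.0 (shut) to 1.0 (fully open); "grip_force": force on a finger pad.
Only numpy, scipy, OpenCV 4.12 (cv2) and the standard library are available. Lean on these libraries where they do the work, as an engineer would, in place of code of your own. Each camera call takes 0.05 s, during which the arm holds its last target. There are 200 camera calls.

## Working session

There is one attempt and no reset: what is moved stays moved. The work goes in short steps, Python scripts to look and compute and a shell command to move; the robot and the scene stay as the last step left them, time stands still between calls to the robot, and variables do not carry over. Pictures are saved under pics/ and viewed, at most 10 in all, crops included, and the job is handed in when it is done.

```bash
mkdir -p pics; cat > h.py <<'E'
import numpy as np, cv2
from bench import ctrl
from scipy.spatial.transform import Rotation as R
def grab(n,f=None):
    s=ctrl.get_state(); d=ctrl.get_image(n); im=np.array(d["image"])
    if f: cv2.imwrite("pics/"+f,im[:,:,::-1])
    K=np.array(d["K"]); 
    if "world_to_cam" in d: M=np.linalg.inv(np.array(d["world_to_cam"]))
    else:
        T=np.eye(4); T[:3,:3]=R.from_rotvec(s["tool_rot"]).as_matrix(); T[:3,3]=s["position"]; M=T@np.array(d["hand_eye"])
    return dict(im=im,K=K,k1=d["k1"],M=M)
def ray(c,u,v):
    p=np.linalg.solve(c["K"],[u,v,1.])[:2]; q=p.copy()
    for _ in range(20): q=p/(1+c["k1"]*(q@q))
    return c["M"][:3,3], c["M"][:3,:3]@np.array([q[0],q[1],1])
def onz(c,u,v,z):
    o,d=ray(c,u,v); return o+d*(z-o[2])/d[2]
def proj(c,P):
    p=np.linalg.inv(c["M"])@np.append(P,1); q=p[:2]/p[2]; q=q*(1+c["k1"]*(q@q)); return (c["K"]@np.append(q,1))[:2]
def tri(c1,a,c2,b):
    o1,d1=ray(c1,*a);o2,d2=ray(c2,*b)
    t=np.linalg.lstsq(np.c_[d1,-d2],o2-o1,rcond=None)[0]; A=o1+t[0]*d1;B=o2+t[1]*d2
    return (A+B)/2,np.linalg.norm(A-B)
E
python3 - <<'E'
from h import *
for n in("top","side"):
    c=grab(n,n+".png"); print(n,c["K"][0,0],c["k1"],c["M"].round(3).tolist())
    np.save(n+".npy",c,allow_pickle=True)
s=ctrl.get_state(); print({k:np.round(v,3).tolist() for k,v in s.items()}, ctrl.grip_point_offset)
c=cv2.imread("pics/top.png");d=cv2.imread("pics/side.png")
E
```

```text
top 380.74153028627853 -0.0819576456624604 [[-0.019, -0.995, 0.096, 0.489], [-1.0, 0.021, 0.02, 0.001], [-0.022, -0.096, -0.995, 1.401], [0.0, 0.0, 0.0, 1.0]]
side 436.43429433942924 -0.10574175825255056 [[0.899, -0.317, 0.303, 0.2], [-0.438, -0.63, 0.641, -0.855], [-0.012, -0.709, -0.705, 1.039], [0.0, 0.0, 0.0, 1.0]]
{'time': 0.1, 'joint_positions': [1.201, 0.322, -0.07, 1.452, 0.023, 1.371, -0.057], 'qd': [0.0, -0.002, 0.0, -0.004, -0.0, -0.001, 0.0], 'joint_torque': [-0.0, -49.257, -0.406, -31.34, -0.064, 0.039, 0.0], 'position': [0.243, -0.602, 0.222], 'tool_rot': [-3.082, -0.599, 0.001], 'ft_force': [0.101, 0.105, -0.023], 'torque': [0.007, 0.024, 0.002], 'grip_force': 0.0, 'grip_width': 0.997} 0.0187
```

View pics/top.png

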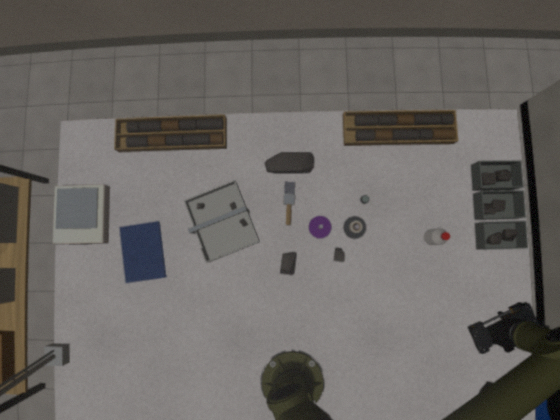

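View pics/side.png

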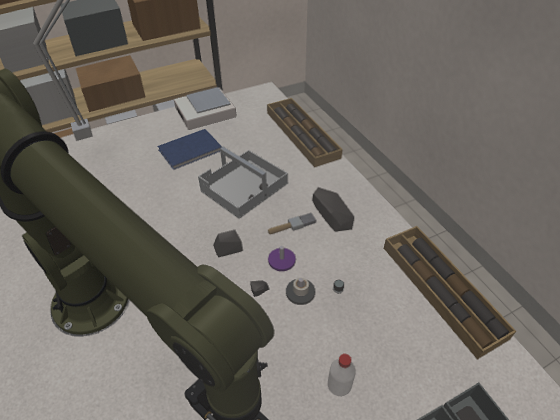

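The top view shows the tote around (222,221), with its handle bar running from (192,230) to (250,210). The lump is at (288,263), the chip at (339,254) and the lens at (365,199).

Candidates for the post: a purple base at (320,227), no roll on it, which is the decoy, and a dark grey base at (355,227) carrying the pale roll. In the side view these are at (282,259) and (300,289). I choose the dark one with the roll and will check it in a close crop.

```bash
python3 - <<'E'
from h import *
t=np.load("top.npy",allow_pickle=True).item(); s=np.load("side.npy",allow_pickle=True).item()
a=cv2.resize(t["im"][175:275,175:385],None,fx=3.8,fy=3.8,interpolation=cv2.INTER_CUBIC)
b=cv2.resize(s["im"][140:310,190:360],None,fx=1.17,fy=1.17)
cv2.imwrite("pics/c1.png",a[:,:,::-1])
g=cv2.cvtColor(t["im"],cv2.COLOR_RGB2GRAY)
m=(g<110).astype(np.uint8); m[:, :335]=0;m[:,375:]=0;m[:210]=0;m[:242+0]*=1;m[243:]=0
cs,_=cv2.findContours(m,0,2); k=max(cs,key=cv2.contourArea); e=cv2.fitEllipse(k); print("base top",e,onz(t,*e[0],.006).round(4))
x=t["im"][e and 215:240,340:370].astype(int); print(g[227,338:374])
m=(g>105).astype(np.uint8); mm=np.zeros_like(m); cv2.drawContours(mm,[cv2.convexHull(k)],-1,1,-1); mm=cv2.erode(mm,np.ones((5,5)));m&=mm
cs,_=cv2.findContours(m,0,2);k=max(cs,key=cv2.contourArea); e=cv2.fitEllipse(cv2.convexHull(k)); print("roll",e,onz(t,*e[0],.042).round(4))
E
```

```text
base top ((354.433349609375, 226.96224975585938), (22.716760635375977, 23.006858825683594), 104.7265396118164) [ 0.5528 -0.2397  0.006 ]
[137 137 134 132 117  92  64  58  61  57  64  78  97 106  98  80  77  87
 101 106 103  98 103 104  86  61  63  75 105 126 135 134 130 133 134 132]
roll ((360.0, 226.0), (11.726038932800293, 19.148542404174805), 90.0) [ 0.5541 -0.2535  0.042 ]
```

View pics/c1.png

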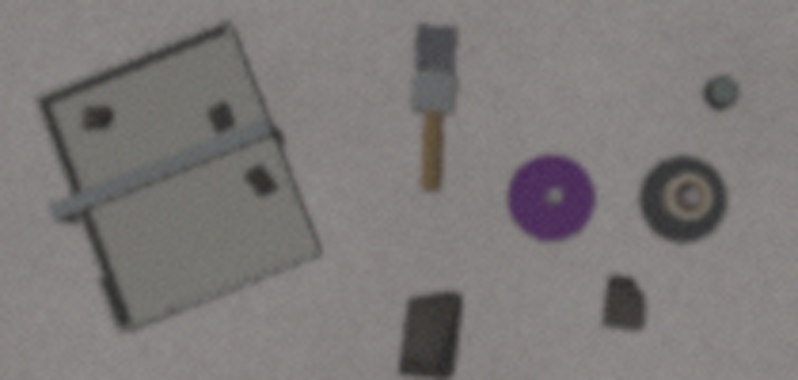

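The crop confirms the choice. At crop (689,196) a pale roll with a hole sits over the post on a dark base, while the purple one at (553,196) is bare. Tote rim corners are at crop (230,25), (43,100), (125,328) and (320,253). The stones are at (97,117), (221,117) and (261,180).

```bash
python3 - <<'E'
from h import *
t=np.load("top.npy",allow_pickle=True).item()
f=lambda x,y,z: onz(t,175+(x+.5)/3.8-.5,175+(y+.5)/3.8-.5,z)
print("roll",f(689,196,.042).round(4),"posttop",f(692,196,.062).round(4))
cs=[f(230,25,.05),f(43,100,.05),f(125,328,.072),f(320,253,.05)]
for c in cs: print(c.round(3))
print("centre",np.mean(cs,0).round(4), "floor check diag",((cs[1]+cs[3])/2).round(4))
a,b=f(52,212,.12),f(282,135,.12); d=a-b; print("bar",a.round(3),b.round(3),np.linalg.norm(d),((a+b)/2).round(4),"yaw",np.degrees(np.arctan2(-d[0],d[1])))
for i,j in((0,1),(3,2)):
    d=cs[j]-cs[i];print(np.linalg.norm(d[:2]),np.degrees(np.arctan2(-d[0],d[1])))
for i,j in((2,1),(3,0)):
    d=cs[j]-cs[i];print(np.linalg.norm(d[:2]),np.degrees(np.arctan2(d[1],d[0])))
for p in((97,117),(221,117),(261,180)): print("stone",f(*p,.015).round(3))
for n,p in dict(lump=(432,335),chip=(625,303),lens=(722,92),brush=(433,150),purple=(553,196)).items(): print(n,f(*p,.02).round(3))
S=ctrl.get_state();M=R.from_rotvec(S["tool_rot"]).as_matrix();print(M.round(3))
tgt=f(689,196,.042);print("shift tool",M.T@(np.array([tgt[0],tgt[1],.2])-S["position"]))
E
```

```text
roll [ 0.5537 -0.239   0.042 ] posttop [ 0.5527 -0.2383  0.062 ]
[0.725 0.19  0.05 ]
[0.657 0.37  0.05 ]
[0.442 0.287 0.072]
[0.507 0.108 0.05 ]
centre [0.5826 0.2386 0.0555] floor check diag [0.5822 0.2387 0.05  ]
bar [0.547 0.342 0.12 ] [0.612 0.135 0.12 ] 0.21722069779645276 [0.5796 0.2384 0.12  ] yaw 17.337290383508766
0.19167848696302722 20.65394086190858
0.19071364538112642 20.20399471371981
0.2308832847915572 21.05607942064549
0.23237617322323761 20.814146919613613
stone [0.643 0.326 0.015]
stone [0.641 0.205 0.015]
stone [0.579 0.166 0.015]
lump [0.428 0.005 0.02 ]
chip [ 0.455 -0.179  0.02 ]
lens [ 0.654 -0.278  0.02 ]
brush [0.604 0.    0.02 ]
purple [ 0.558 -0.113  0.02 ]
[[ 0.927  0.374 -0.001]
 [ 0.374 -0.927  0.002]
 [-0.    -0.002 -1.   ]]
shift tool [ 0.42398855 -0.22048735  0.02190548]
```

Everything is located: post and roll at about (0.553, -0.239), tote centre at (0.582, 0.239) with yaw about 20.5°. The tool's current yaw suits both the roll and the tote placing, so I move above the roll.

```bash
python3 -m handwheel '[{"x":0.035,"y":-0.018},{"x":0.07,"y":-0.037},{"x":0.106,"y":-0.055},{"x":0.141,"y":-0.073},{"x":0.177,"y":-0.092},{"x":0.212,"y":-0.11},{"x":0.247,"y":-0.129},{"x":0.283,"y":-0.147},{"x":0.318,"y":-0.165},{"x":0.345,"y":-0.18}]' 0.087 20
python3 -m handwheel '[{"x":0.025,"y":-0.013,"z":0.02},{"x":0.05,"y":-0.027,"z":0.03},{"x":0.079,"y":-0.04,"z":0.04},{"x":0.079,"y":-0.04,"z":0.045},{"x":0.079,"y":-0.04,"z":0.045},{"x":0.079,"y":-0.04,"z":0.045}]'
python3 - <<'E'
from h import *
c=grab("wrist","w1.png"); np.save("w1.npy",c,allow_pickle=True)
s=ctrl.get_state(); print(np.round(s["position"],4),s["joint_positions"],s["tool_rot"],s["time"])
print(proj(c,[.5537,-.239,.042]),proj(c,[.5527,-.2383,.062]))
E
```

```text
[ 0.2432 -0.6023  0.2217] [ 1.20113733  0.32162383 -0.07012722  1.4513894   0.02259018  1.37082668
 -0.05693339] [-3.08253463e+00 -5.98889369e-01  5.37039947e-04] 0.15
[  69.27172007 -190.77350497] [  63.63847675 -194.38324382]invalid input at $[0]: expected keys x, y, z, wx, wy, wz
invalid input at $[0]: expected keys x, y, z, wx, wy, wz
```

View pics/w1.png

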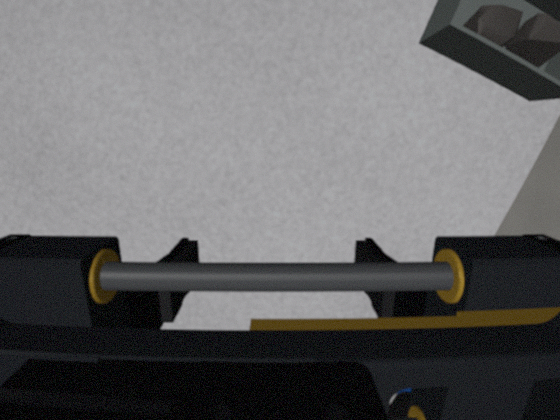

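The moves were refused because every row needs all six keys. The picture shows only bare table ahead of the fingers, whose tips are at about (190,250) and (365,250). I retype the rows in full.

```bash
python3 -m handwheel '[{"x":0.035,"y":-0.018,"z":0,"wx":0,"wy":0,"wz":0},{"x":0.07,"y":-0.037,"z":0,"wx":0,"wy":0,"wz":0},{"x":0.106,"y":-0.055,"z":0,"wx":0,"wy":0,"wz":0},{"x":0.141,"y":-0.073,"z":0,"wx":0,"wy":0,"wz":0},{"x":0.177,"y":-0.092,"z":0,"wx":0,"wy":0,"wz":0},{"x":0.212,"y":-0.11,"z":0,"wx":0,"wy":0,"wz":0},{"x":0.247,"y":-0.129,"z":0,"wx":0,"wy":0,"wz":0},{"x":0.283,"y":-0.147,"z":0,"wx":0,"wy":0,"wz":0},{"x":0.318,"y":-0.165,"z":0,"wx":0,"wy":0,"wz":0},{"x":0.345,"y":-0.18,"z":0,"wx":0,"wy":0,"wz":0}]' 0.087 20 &&
python3 -m handwheel '[{"x":0.025,"y":-0.013,"z":0.02,"wx":0,"wy":0,"wz":0},{"x":0.05,"y":-0.027,"z":0.03,"wx":0,"wy":0,"wz":0},{"x":0.079,"y":-0.04,"z":0.04,"wx":0,"wy":0,"wz":0},{"x":0.079,"y":-0.04,"z":0.045,"wx":0,"wy":0,"wz":0},{"x":0.079,"y":-0.04,"z":0.045,"wx":0,"wy":0,"wz":0},{"x":0.079,"y":-0.04,"z":0.045,"wx":0,"wy":0,"wz":0}]'
python3 - <<'E'
from h import *
c=grab("wrist","w2.png"); np.save("w2.npy",c,allow_pickle=True)
s=ctrl.get_state(); print(np.round(s["position"],4),np.round(s["joint_positions"],3),s["tool_rot"],s["time"])
print(proj(c,[.5537,-.239,.042]),proj(c,[.5527,-.2383,.062]))
E
```

```text
time: 0.98
position: [0.4979, -0.3032, 0.2225]
tool_rot: [-3.082, -0.603, -0.001]
ft_force: [1.9, -0.2, 0.4]
grip_width: 1.0
grip_force: 0.0
time: 1.48
position: [0.5535, -0.2405, 0.177]
tool_rot: [-3.084, -0.599, 0.003]
ft_force: [0.4, -0.2, 0.2]
grip_width: 0.997
grip_force: 0.0
[ 0.5534 -0.2414  0.1776] [ 0.671  0.27  -0.362  1.622  0.1    1.268 -0.897] [ 3.08373683e+00  5.96415772e-01 -1.27176548e-03] 1.5333
[274.62519831 201.73044347] [273.40560641 207.30657739]
```

View pics/w2.png

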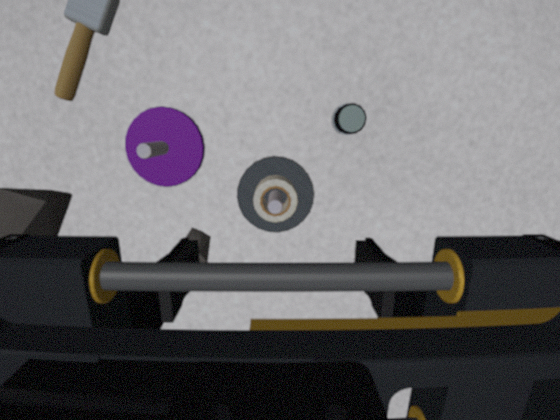

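The roll sits over the dark base's post at (275,201), within 1 px of where I predicted it. The purple post at (150,150) is clear of the fingers. I descend and grip.

```bash
python3 -m handwheel '[{"x":0.001,"y":-0.002,"z":0.02,"wx":0,"wy":0,"wz":0},{"x":0.001,"y":-0.002,"z":0.045,"wx":0,"wy":0,"wz":0},{"x":0.001,"y":-0.002,"z":0.07,"wx":0,"wy":0,"wz":0},{"x":0.001,"y":-0.002,"z":0.095,"wx":0,"wy":0,"wz":0},{"x":0.001,"y":-0.002,"z":0.12,"wx":0,"wy":0,"wz":0},{"x":0.001,"y":-0.002,"z":0.14,"wx":0,"wy":0,"wz":0},{"x":0.001,"y":-0.002,"z":0.153,"wx":0,"wy":0,"wz":0},{"x":0.001,"y":-0.002,"z":0.158,"wx":0,"wy":0,"wz":0},{"x":0.001,"y":-0.002,"z":0.158,"wx":0,"wy":0,"wz":0},{"x":0.001,"y":-0.002,"z":0.158,"wx":0,"wy":0,"wz":0}]' &&
python3 -m handwheel '[{"x":0,"y":0,"z":0,"wx":0,"wy":0,"wz":0},{"x":0,"y":0,"z":0,"wx":0,"wy":0,"wz":0},{"x":0,"y":0,"z":0,"wx":0,"wy":0,"wz":0},{"x":0,"y":0,"z":0,"wx":0,"wy":0,"wz":0},{"x":0,"y":0,"z":0,"wx":0,"wy":0,"wz":0},{"x":0,"y":0,"z":0,"wx":0,"wy":0,"wz":0},{"x":0,"y":0,"z":0,"wx":0,"wy":0,"wz":0},{"x":0,"y":0,"z":0,"wx":0,"wy":0,"wz":0}]' 0.03 15
```

```text
time: 2.37
position: [0.5549, -0.2387, 0.0207]
tool_rot: [3.083, 0.597, 0.002]
ft_force: [-0.2, -0.2, 0.6]
grip_width: 0.999
grip_force: 0.0
time: 3.03
position: [0.5543, -0.2378, 0.0196]
tool_rot: [3.084, 0.599, -0.0]
ft_force: [-0.2, -0.4, 0.0]
grip_width: 0.506
grip_force: 15.0
```

```bash
python3 -m handwheel '[{"x":0,"y":0,"z":-0.01,"wx":0,"wy":0,"wz":0},{"x":0,"y":0,"z":-0.025,"wx":0,"wy":0,"wz":0},{"x":0,"y":0,"z":-0.04,"wx":0,"wy":0,"wz":0},{"x":0,"y":0,"z":-0.06,"wx":0,"wy":0,"wz":0},{"x":0,"y":0,"z":-0.085,"wx":0,"wy":0,"wz":0},{"x":0,"y":0,"z":-0.11,"wx":0,"wy":0,"wz":0},{"x":0,"y":0,"z":-0.135,"wx":0,"wy":0,"wz":0},{"x":0,"y":0,"z":-0.155,"wx":0,"wy":0,"wz":0},{"x":0,"y":0,"z":-0.165,"wx":0,"wy":0,"wz":0},{"x":0,"y":0,"z":-0.165,"wx":0,"wy":0,"wz":0}]'
python3 - <<'E'
from h import *
print(np.array(ctrl.get_image("wrist")["hand_eye"]).round(3))
s=ctrl.get_state(); M=R.from_rotvec(s["tool_rot"]).as_matrix()
a=np.radians(20.5); ty=np.array([np.sin(-a),np.cos(a)]); print("tool y heading",np.degrees(np.arctan2(M[1,1],M[0,1])), "want -69.5", np.round(s["joint_positions"],3))
for p in((-.072,0),(.072,-.01)):
    w=np.array([.582,.2388])+np.array([[np.cos(a),-np.sin(a)],[np.sin(a),np.cos(a)]])@p
    print(w, M.T@(np.array([*w,s["position"][2]])-s["position"]))
E
```

```text
time: 3.87
position: [0.5559, -0.2382, 0.1878]
tool_rot: [3.081, 0.599, 0.007]
ft_force: [0.9, 0.3, -0.4]
grip_width: 0.506
grip_force: 15.0
[[-0.002 -0.968 -0.249  0.069]
 [ 1.    -0.002  0.     0.   ]
 [-0.001 -0.249  0.968 -0.163]
 [ 0.     0.     0.     1.   ]]
tool y heading -68.00430491542045 want -69.5 [ 0.67   0.263 -0.367  1.614  0.098  1.28  -0.9  ]
[0.5145596  0.21358507] [ 0.13175064 -0.43368821 -0.00057178]
[0.65294247 0.25464821] [ 2.75440397e-01 -4.19932972e-01 -3.56976710e-04]
```

The roll is held, with the fingers 44 mm apart. The camera will pass well above the bar, so I carry the roll to the tote's clear -x half.

```bash
python3 -m handwheel '[{"x":0.006,"y":-0.02,"z":0,"wx":0,"wy":0,"wz":0},{"x":0.015,"y":-0.05,"z":0,"wx":0,"wy":0,"wz":0},{"x":0.026,"y":-0.085,"z":0,"wx":0,"wy":0,"wz":0},{"x":0.037,"y":-0.12,"z":0,"wx":0,"wy":0,"wz":0},{"x":0.048,"y":-0.155,"z":0,"wx":0,"wy":0,"wz":0},{"x":0.058,"y":-0.19,"z":0,"wx":0,"wy":0,"wz":0},{"x":0.069,"y":-0.225,"z":0,"wx":0,"wy":0,"wz":0},{"x":0.08,"y":-0.26,"z":0,"wx":0,"wy":0,"wz":0},{"x":0.09,"y":-0.295,"z":0,"wx":0,"wy":0,"wz":0},{"x":0.101,"y":-0.33,"z":0,"wx":0,"wy":0,"wz":0}]' &&
python3 -m handwheel '[{"x":0.01,"y":-0.035,"z":0,"wx":0,"wy":0,"wz":0},{"x":0.02,"y":-0.065,"z":0,"wx":0,"wy":0,"wz":0.5},{"x":0.027,"y":-0.09,"z":0,"wx":0,"wy":0,"wz":1},{"x":0.03,"y":-0.104,"z":0,"wx":0,"wy":0,"wz":1.5},{"x":0.03,"y":-0.104,"z":0,"wx":0,"wy":0,"wz":1.5},{"x":0.03,"y":-0.104,"z":0,"wx":0,"wy":0,"wz":1.5},{"x":0.03,"y":-0.104,"z":0,"wx":0,"wy":0,"wz":1.5}]'
python3 - <<'E'
from h import *
c=grab("wrist","w3.png"); np.save("w3.npy",c,allow_pickle=True)
s=ctrl.get_state(); M=R.from_rotvec(s["tool_rot"]).as_matrix()
print(np.round(s["position"],4),np.round(s["joint_positions"],3),s["time"],np.degrees(np.arctan2(M[1,1],M[0,1])))
a=np.radians(20.5); Q=np.array([[np.cos(a),-np.sin(a)],[np.sin(a),np.cos(a)]])
for p in((.12,.1,.05),(.12,-.1,.05),(-.12,-.1,.05),(0,.105,.125),(0,-.105,.125)): print(p,proj(c,np.append(Q@p[:2]+[.582,.2388],p[2])).round(0))
E
```

```text
time: 4.75
position: [0.5227, 0.1073, 0.1826]
tool_rot: [3.084, 0.599, -0.005]
ft_force: [1.6, -0.2, -0.9]
grip_width: 0.505
grip_force: 15.0
time: 5.33
position: [0.5132, 0.2118, 0.1833]
tool_rot: [3.091, 0.556, -0.003]
ft_force: [0.5, -0.9, -1.3]
grip_width: 0.506
grip_force: 15.0
[0.5135 0.2115 0.1835] [ 0.167  0.201 -0.68   1.721  0.133  1.267 -1.758] 5.3833 -69.64529422991275
(0.12, 0.1, 0.05) [157. -16.]
(0.12, -0.1, 0.05) [390. -17.]
(-0.12, -0.1, 0.05) [373. 247.]
(0, 0.105, 0.125) [123. 125.]
(0, -0.105, 0.125) [424. 124.]
```

View pics/w3.png

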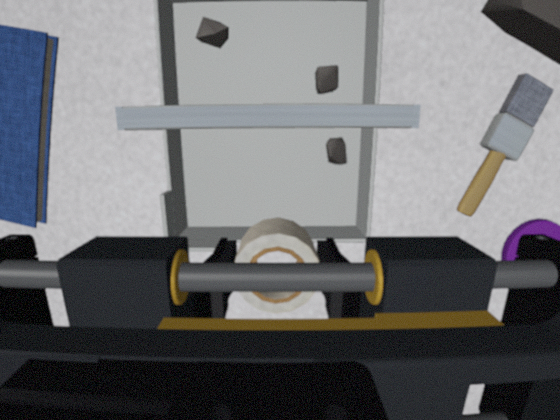

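In this picture the roll is between the fingers at about (277,275). The bar runs from (116,117) to (419,116) and the stones are at (211,31), (327,78) and (336,150). The space below the gripper is free, so I lower the roll and release it.

```bash
python3 -m handwheel '[{"x":0.004,"y":0,"z":0.02,"wx":0,"wy":0,"wz":0},{"x":0.006,"y":0,"z":0.045,"wx":0,"wy":0,"wz":0},{"x":0.006,"y":0,"z":0.07,"wx":0,"wy":0,"wz":0},{"x":0.006,"y":0,"z":0.095,"wx":0,"wy":0,"wz":0},{"x":0.006,"y":0,"z":0.12,"wx":0,"wy":0,"wz":0},{"x":0.006,"y":0,"z":0.14,"wx":0,"wy":0,"wz":0},{"x":0.006,"y":0,"z":0.155,"wx":0,"wy":0,"wz":0},{"x":0.006,"y":0,"z":0.165,"wx":0,"wy":0,"wz":0},{"x":0.006,"y":0,"z":0.17,"wx":0,"wy":0,"wz":0},{"x":0.006,"y":0,"z":0.17,"wx":0,"wy":0,"wz":0}]' &&
python3 -m handwheel '[{"x":0,"y":0,"z":0,"wx":0,"wy":0,"wz":0},{"x":0,"y":0,"z":0,"wx":0,"wy":0,"wz":0},{"x":0,"y":0,"z":0,"wx":0,"wy":0,"wz":0}]'
python3 - <<'E'
from h import *
c=np.load("w3.npy",allow_pickle=True).item()
g=cv2.GaussianBlur(cv2.cvtColor(c["im"],cv2.COLOR_RGB2GRAY),(5,1),0)
for u in(140,230,260,300,400): print(u,g[96:136:1,u].tolist())
print("right col",g[50,350:400].tolist()); print("left col",g[50,150:190].tolist()); print(g[220:252,215].tolist())
E
```

```text
time: 6.22
position: [0.5186, 0.2145, 0.0136]
tool_rot: [3.091, 0.557, -0.003]
ft_force: [0.2, -0.6, -0.1]
grip_width: 0.504
grip_force: 15.0
time: 6.47
position: [0.5198, 0.2161, 0.0156]
tool_rot: [-3.091, -0.559, -0.003]
ft_force: [-0.7, -0.4, -0.4]
grip_width: 0.502
grip_force: 15.0
140 [192, 193, 194, 194, 193, 193, 194, 193, 191, 183, 170, 160, 158, 157, 157, 157, 157, 154, 156, 155, 155, 155, 156, 159, 161, 159, 157, 158, 160, 160, 158, 149, 134, 139, 168, 190, 194, 193, 189, 187]
230 [173, 173, 172, 174, 174, 173, 175, 169, 154, 153, 154, 156, 155, 157, 159, 157, 153, 153, 153, 154, 156, 158, 159, 158, 158, 158, 158, 157, 158, 153, 139, 130, 145, 168, 174, 173, 174, 172, 174, 173]
260 [174, 174, 174, 174, 175, 175, 175, 170, 156, 155, 156, 156, 156, 158, 157, 157, 157, 155, 154, 154, 155, 158, 157, 159, 159, 158, 156, 158, 158, 150, 139, 135, 154, 169, 175, 175, 174, 174, 173, 174]
300 [175, 174, 175, 173, 174, 174, 170, 162, 157, 158, 157, 157, 158, 159, 160, 161, 157, 155, 154, 156, 155, 156, 158, 159, 158, 158, 158, 157, 157, 149, 136, 141, 160, 171, 175, 174, 172, 173, 174, 174]
400 [186, 184, 184, 184, 185, 186, 184, 179, 165, 156, 156, 157, 156, 158, 159, 158, 156, 154, 155, 154, 153, 158, 160, 161, 159, 157, 156, 157, 157, 151, 137, 137, 166, 188, 193, 195, 196, 197, 195, 194]
right col [171, 171, 171, 171, 172, 172, 171, 171, 170, 171, 171, 171, 170, 164, 151, 134, 122, 118, 118, 117, 117, 118, 118, 119, 118, 119, 126, 141, 157, 166, 168, 169, 174, 180, 183, 183, 183, 183, 185, 188, 190, 190, 189, 188, 187, 185, 184, 185, 186, 186]
left col [187, 186, 186, 186, 186, 185, 180, 175, 165, 149, 123, 95, 75, 66, 65, 66, 67, 67, 68, 69, 69, 69, 69, 77, 99, 130, 155, 168, 171, 171, 172, 172, 172, 172, 172, 172, 173, 173, 173, 172]
[173, 172, 171, 173, 173, 166, 147, 120, 106, 105, 107, 105, 106, 106, 107, 107, 108, 108, 105, 109, 107, 105, 106, 104, 99, 95, 87, 80, 81, 70, 52, 38]
```

```bash
python3 -m handwheel '[{"x":0,"y":0,"z":0,"wx":0,"wy":0,"wz":0},{"x":0,"y":0,"z":0,"wx":0,"wy":0,"wz":0},{"x":0,"y":0,"z":0,"wx":0,"wy":0,"wz":0},{"x":0,"y":0,"z":0,"wx":0,"wy":0,"wz":0},{"x":0,"y":0,"z":0,"wx":0,"wy":0,"wz":0},{"x":0,"y":0,"z":0,"wx":0,"wy":0,"wz":0}]' 0.066 &&
python3 -m handwheel '[{"x":0,"y":0,"z":-0.01,"wx":0,"wy":0,"wz":0},{"x":0,"y":0,"z":-0.03,"wx":0,"wy":0,"wz":0},{"x":0,"y":0,"z":-0.06,"wx":0,"wy":0,"wz":0},{"x":0,"y":0,"z":-0.09,"wx":0,"wy":0,"wz":0},{"x":0,"y":0,"z":-0.12,"wx":0,"wy":0,"wz":0},{"x":0,"y":0,"z":-0.15,"wx":0,"wy":0,"wz":0},{"x":0,"y":0,"z":-0.175,"wx":0,"wy":0,"wz":0},{"x":0,"y":0,"z":-0.195,"wx":0,"wy":0,"wz":0},{"x":0,"y":0,"z":-0.2,"wx":0,"wy":0,"wz":0},{"x":0,"y":0,"z":-0.2,"wx":0,"wy":0,"wz":0}]'
python3 - <<'E'
from h import *
c=np.load("w3.npy",allow_pickle=True).item()
print("w3 bar",onz(c,267.5,115,.125).round(4), "ends",onz(c,116.5,115.5,.125).round(4),onz(c,419,114.5,.125).round(4))
c=grab("wrist"); s=ctrl.get_state(); print(np.round(s["position"],4))
g=cv2.cvtColor(c["im"],cv2.COLOR_RGB2GRAY)
cv2.imwrite("pics/w4.png",c["im"][:,:,::-1]);np.save("w4.npy",c,allow_pickle=True)
t=grab("top","t2.png"); np.save("t2.npy",t,allow_pickle=True)
cv2.imwrite("pics/w4t.png",np.vstack([c["im"][:260],cv2.resize(t["im"][160:280,150:290],(560,480))[:330]])[:,:,::-1])
E
```

```text
time: 6.97
position: [0.5189, 0.2158, 0.0145]
tool_rot: [3.091, 0.559, 0.0]
ft_force: [0.7, 0.1, -0.5]
grip_width: 0.751
grip_force: 0.0
time: 7.8
position: [0.5198, 0.2164, 0.2167]
tool_rot: [-3.091, -0.559, -0.006]
ft_force: [-0.1, -0.3, -0.4]
grip_width: 0.759
grip_force: 0.0
w3 bar [0.5853 0.2445 0.125 ] ends [0.5497 0.3431 0.125 ] [0.6228 0.1468 0.125 ]
[0.5189 0.2159 0.2148]
```

View pics/w4t.png

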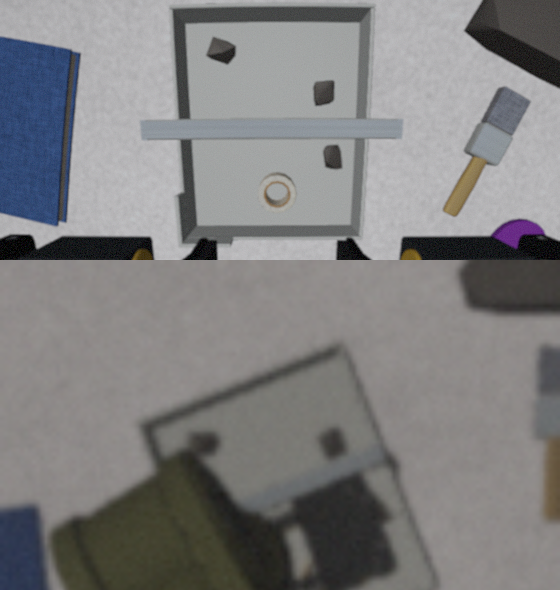

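The roll lies flat in the tote at (277,191), released. The stones are at (221,50), (324,92) and (333,156), and the bar runs from (141,128) to (402,128). Next I measure the bar for the handle grip.

```bash
python3 - <<'E'
from h import *
c=np.load("w4.npy",allow_pickle=True).item(); g=cv2.cvtColor(c["im"],cv2.COLOR_RGB2GRAY).astype(float)
for a,b in((150,170),(215,300),(380,398)):
    p=g[105:155,a:b].mean(1); print(p.round(0).astype(int).tolist())
print(g[122:132,130:150].mean(0).round(),g[122:132,394:412].mean(0).round())
for r in(127,128): print(onz(c,271.5,r,.125).round(4))
s=ctrl.get_state();M=R.from_rotvec(s["tool_rot"]).as_matrix();b=onz(c,271.5,127.5,.125)
print("shift",M.T@(np.array([b[0],b[1],.18])-s["position"]),s["position"],np.degrees(np.arctan2(M[1,1],M[0,1])))
E
```

```text
[182, 182, 184, 184, 183, 183, 181, 181, 183, 183, 183, 184, 185, 182, 169, 152, 147, 148, 148, 148, 148, 147, 147, 147, 147, 149, 150, 152, 150, 148, 150, 151, 148, 136, 141, 170, 183, 184, 184, 183, 183, 183, 182, 182, 182, 183, 183, 184, 184, 185]
[165, 165, 165, 164, 165, 165, 164, 165, 165, 165, 165, 164, 159, 151, 147, 147, 147, 148, 149, 149, 147, 145, 145, 146, 148, 149, 149, 149, 148, 148, 148, 145, 135, 131, 146, 161, 165, 164, 164, 164, 164, 164, 164, 164, 164, 164, 164, 164, 164, 164]
[179, 178, 179, 177, 177, 177, 177, 178, 178, 179, 180, 180, 178, 166, 150, 146, 147, 148, 149, 149, 149, 146, 146, 145, 147, 149, 152, 150, 148, 148, 148, 146, 135, 142, 172, 184, 185, 183, 183, 182, 182, 181, 180, 180, 180, 181, 180, 180, 180, 182]
[179. 180. 180. 181. 181. 181. 180. 182. 181. 176. 166. 154. 150. 147.
 149. 148. 148. 148. 148. 148.] [147. 148. 148. 148. 147. 148. 149. 151. 161. 173. 180. 182. 181. 180.
 177. 178. 179. 180.]
[0.586  0.2447 0.125 ]
[0.5852 0.2444 0.125 ]
shift [ 0.07320075 -0.00362867  0.03354751] [0.51834303 0.21554062 0.21364518] -69.50308618346311
```

```bash
python3 -m handwheel '[{"x":0.007,"y":0,"z":0,"wx":0,"wy":0,"wz":-7},{"x":0.015,"y":-0.001,"z":0,"wx":0,"wy":0,"wz":-14},{"x":0.023,"y":-0.001,"z":0,"wx":0,"wy":0,"wz":-21},{"x":0.031,"y":-0.002,"z":0,"wx":0,"wy":0,"wz":-28},{"x":0.039,"y":-0.002,"z":0,"wx":0,"wy":0,"wz":-35},{"x":0.047,"y":-0.003,"z":0,"wx":0,"wy":0,"wz":-42},{"x":0.055,"y":-0.003,"z":0,"wx":0,"wy":0,"wz":-49},{"x":0.063,"y":-0.004,"z":0,"wx":0,"wy":0,"wz":-56},{"x":0.07,"y":-0.004,"z":0,"wx":0,"wy":0,"wz":-63},{"x":0.073,"y":-0.004,"z":0,"wx":0,"wy":0,"wz":-70}]' 0.087 &&
python3 -m handwheel '[{"x":0,"y":0,"z":0,"wx":0,"wy":0,"wz":-7},{"x":0,"y":0,"z":0,"wx":0,"wy":0,"wz":-14},{"x":0,"y":0,"z":0,"wx":0,"wy":0,"wz":-20},{"x":0,"y":0,"z":0,"wx":0,"wy":0,"wz":-20},{"x":0,"y":0,"z":0,"wx":0,"wy":0,"wz":-20},{"x":0,"y":0,"z":0,"wx":0,"wy":0,"wz":-20}]'
python3 - <<'E'
from h import *
c=grab("wrist","w5.png");np.save("w5.npy",c,allow_pickle=True)
s=ctrl.get_state();M=R.from_rotvec(s["tool_rot"]).as_matrix();b=np.array([.5856,.2446,.096])
print("shift",M.T@(b-s["position"]),s["position"],np.degrees(np.arctan2(M[1,1],M[0,1])),np.round(s["joint_positions"],3),s["time"])
a=np.radians(20.5)
for y in(-.095,0,.05,.095): print(y,proj(c,[.5856-np.sin(a)*y,.2446+np.cos(a)*y,.125]).round(1))
g=cv2.cvtColor(c["im"],cv2.COLOR_RGB2GRAY)
for r in(60,120,180): print(r,g[r,220:340].tolist())
E
```

```text
time: 8.73
position: [0.5855, 0.245, 0.212]
tool_rot: [-2.203, -2.236, 0.005]
ft_force: [-0.1, 0.6, 0.9]
grip_width: 0.997
grip_force: 0.0
time: 9.23
position: [0.5854, 0.2449, 0.2134]
tool_rot: [-1.793, -2.578, 0.002]
ft_force: [0.7, 0.0, 0.4]
grip_width: 1.0
grip_force: 0.0
shift [-3.60557881e-04  6.62853615e-05  1.17722679e-01] [0.58554827 0.24497083 0.21372265] 20.377099591955215 [ 0.239  0.428 -0.898  1.479  0.335  1.397 -0.317] 9.2833
-0.095 [276.3 314. ]
0 [275.8 214.1]
0.05 [275.5 153.4]
0.095 [275.2  94.2]
60 [175, 178, 179, 179, 178, 179, 178, 174, 171, 171, 172, 173, 170, 169, 170, 169, 171, 169, 169, 171, 174, 174, 174, 174, 171, 175, 176, 178, 177, 179, 176, 174, 173, 171, 171, 172, 169, 169, 169, 169, 170, 171, 171, 172, 173, 173, 170, 174, 169, 169, 172, 172, 176, 177, 178, 176, 177, 172, 171, 171, 168, 169, 168, 171, 170, 170, 169, 169, 169, 170, 168, 174, 175, 175, 177, 178, 174, 177, 178, 176, 177, 177, 175, 175, 176, 172, 170, 174, 177, 172, 175, 176, 176, 173, 174, 173, 174, 173, 170, 169, 171, 171, 172, 172, 171, 174, 171, 175, 171, 174, 173, 172, 172, 174, 173, 
[... 534 characters left out ...]
 158, 152, 150, 156, 155, 154, 156, 153, 155, 155, 155, 156, 151, 158, 156, 155, 154, 156, 156]
180 [153, 146, 137, 134, 131, 134, 129, 126, 130, 137, 144, 153, 151, 158, 154, 154, 154, 155, 154, 158, 158, 152, 156, 153, 154, 155, 156, 154, 155, 155, 154, 156, 151, 152, 153, 155, 158, 154, 153, 150, 154, 154, 155, 151, 144, 127, 130, 139, 143, 139, 140, 141, 142, 141, 140, 135, 137, 138, 139, 140, 139, 140, 140, 137, 139, 151, 152, 155, 155, 153, 153, 153, 153, 153, 154, 155, 152, 154, 154, 153, 154, 153, 154, 153, 152, 156, 154, 153, 153, 152, 157, 154, 154, 154, 153, 155, 152, 155, 154, 152, 153, 152, 153, 152, 151, 152, 152, 154, 152, 156, 153, 154, 152, 151, 156, 155, 155, 152, 154, 150]
```

The bar centre is within 0.5 px of the prediction. I descend, grip at 60 N and lift.

```bash
python3 -m handwheel '[{"x":0,"y":0,"z":0.015,"wx":0,"wy":0,"wz":0},{"x":0,"y":0,"z":0.035,"wx":0,"wy":0,"wz":0},{"x":0,"y":0,"z":0.055,"wx":0,"wy":0,"wz":0},{"x":0,"y":0,"z":0.075,"wx":0,"wy":0,"wz":0},{"x":0,"y":0,"z":0.095,"wx":0,"wy":0,"wz":0},{"x":0,"y":0,"z":0.11,"wx":0,"wy":0,"wz":0},{"x":0,"y":0,"z":0.117,"wx":0,"wy":0,"wz":0},{"x":0,"y":0,"z":0.117,"wx":0,"wy":0,"wz":0},{"x":0,"y":0,"z":0.117,"wx":0,"wy":0,"wz":0},{"x":0,"y":0,"z":0.117,"wx":0,"wy":0,"wz":0}]' 0.087 &&
python3 -m handwheel '[{"x":0,"y":0,"z":0,"wx":0,"wy":0,"wz":0},{"x":0,"y":0,"z":0,"wx":0,"wy":0,"wz":0},{"x":0,"y":0,"z":0,"wx":0,"wy":0,"wz":0},{"x":0,"y":0,"z":0,"wx":0,"wy":0,"wz":0},{"x":0,"y":0,"z":0,"wx":0,"wy":0,"wz":0},{"x":0,"y":0,"z":0,"wx":0,"wy":0,"wz":0},{"x":0,"y":0,"z":0,"wx":0,"wy":0,"wz":0},{"x":0,"y":0,"z":0,"wx":0,"wy":0,"wz":0},{"x":0,"y":0,"z":0,"wx":0,"wy":0,"wz":0},{"x":0,"y":0,"z":0,"wx":0,"wy":0,"wz":0}]' 0.005 60 &&
python3 -m handwheel '[{"x":0,"y":0,"z":0,"wx":0,"wy":0,"wz":0},{"x":0,"y":0,"z":0,"wx":0,"wy":0,"wz":0},{"x":0,"y":0,"z":0,"wx":0,"wy":0,"wz":0},{"x":0,"y":0,"z":0,"wx":0,"wy":0,"wz":0},{"x":0,"y":0,"z":0,"wx":0,"wy":0,"wz":0}]'
```

```text
time: 10.12
position: [0.5866, 0.2457, 0.0988]
tool_rot: [1.791, 2.58, 0.003]
ft_force: [0.0, -0.1, 0.2]
grip_width: 1.003
grip_force: 0.0
time: 10.95
position: [0.5858, 0.2452, 0.0975]
tool_rot: [-1.791, -2.581, 0.0]
ft_force: [-0.4, -0.4, 0.4]
grip_width: 0.32
grip_force: 0.0
time: 11.37
position: [0.5852, 0.2449, 0.0974]
tool_rot: [-1.79, -2.581, 0.002]
ft_force: [-3.2, -1.4, 1.6]
grip_width: 0.178
grip_force: 60.0
```

```bash
python3 -m handwheel '[{"x":0,"y":0,"z":-0.003,"wx":0,"wy":0,"wz":0},{"x":0,"y":0,"z":-0.008,"wx":0,"wy":0,"wz":0},{"x":0,"y":0,"z":-0.015,"wx":0,"wy":0,"wz":0},{"x":0,"y":0,"z":-0.024,"wx":0,"wy":0,"wz":0},{"x":0,"y":0,"z":-0.034,"wx":0,"wy":0,"wz":0},{"x":0,"y":0,"z":-0.045,"wx":0,"wy":0,"wz":0},{"x":0,"y":0,"z":-0.056,"wx":0,"wy":0,"wz":0},{"x":0,"y":0,"z":-0.067,"wx":0,"wy":0,"wz":0},{"x":0,"y":0,"z":-0.078,"wx":0,"wy":0,"wz":0},{"x":0,"y":0,"z":-0.089,"wx":0,"wy":0,"wz":0}]' &&
python3 -m handwheel '[{"x":0,"y":0,"z":-0.012,"wx":0,"wy":0,"wz":0},{"x":0,"y":0,"z":-0.025,"wx":0,"wy":0,"wz":0},{"x":0,"y":0,"z":-0.038,"wx":0,"wy":0,"wz":0},{"x":0,"y":0,"z":-0.051,"wx":0,"wy":0,"wz":0},{"x":0,"y":0,"z":-0.064,"wx":0,"wy":0,"wz":0},{"x":0,"y":0,"z":-0.076,"wx":0,"wy":0,"wz":0},{"x":0,"y":0,"z":-0.087,"wx":0,"wy":0,"wz":0},{"x":0,"y":0,"z":-0.096,"wx":0,"wy":0,"wz":0},{"x":0,"y":0,"z":-0.1,"wx":0,"wy":0,"wz":0},{"x":0,"y":0,"z":-0.1,"wx":0,"wy":0,"wz":0}]' &&
python3 -m handwheel '[{"x":0,"y":0,"z":0,"wx":-0.2,"wy":-0.2,"wz":0},{"x":0,"y":0,"z":0,"wx":-0.5,"wy":-0.5,"wz":0},{"x":0,"y":0,"z":0,"wx":-0.9,"wy":-0.9,"wz":0},{"x":0,"y":0,"z":0,"wx":-1.3,"wy":-1.3,"wz":0},{"x":0,"y":0,"z":0,"wx":-1.8,"wy":-1.8,"wz":0},{"x":0,"y":0,"z":0,"wx":-2.3,"wy":-2.3,"wz":0},{"x":0,"y":0,"z":0,"wx":-2.8,"wy":-2.8,"wz":0},{"x":0,"y":0,"z":0,"wx":-3.3,"wy":-3.3,"wz":0},{"x":0,"y":0,"z":0,"wx":-3.8,"wy":-3.8,"wz":0},{"x":0,"y":0,"z":0,"wx":-4.3,"wy":-4.3,"wz":0}]'
python3 - <<'E'
from h import *
s=ctrl.get_state();M=R.from_rotvec(s["tool_rot"]).as_matrix()
print(np.round(s["joint_positions"],3),"tool tilt",np.degrees(np.arccos(-M[2,2])),"down in tool",M.T@[0,0,-1])
c=grab("wrist","w6.png")
E
```

```text
time: 12.2
position: [0.5859, 0.2452, 0.1879]
tool_rot: [1.791, 2.581, 0.0]
ft_force: [0.4, 1.6, -6.2]
grip_width: 0.177
grip_force: 60.0
time: 13.03
position: [0.5862, 0.2455, 0.2877]
tool_rot: [1.79, 2.581, 0.002]
ft_force: [1.0, -0.2, -7.1]
grip_width: 0.181
grip_force: 60.0
time: 13.87
position: [0.5857, 0.2452, 0.2865]
tool_rot: [1.73, 2.494, 0.029]
ft_force: [0.2, -0.5, -7.5]
grip_width: 0.177
grip_force: 60.0
[ 0.231  0.33  -0.914  1.438  0.356  1.452 -0.327] tool tilt 6.145437591111312 down in tool [ 0.0757843  -0.07561081  0.99425336]
```

The tilt is going towards -x/+y, as wanted. I carry on slowly.

```bash
python3 -m handwheel '[{"x":0,"y":0,"z":0,"wx":-0.5,"wy":-0.5,"wz":0},{"x":0,"y":0,"z":0,"wx":-1,"wy":-1,"wz":0},{"x":0,"y":0,"z":0,"wx":-1.5,"wy":-1.5,"wz":0},{"x":0,"y":0,"z":0,"wx":-2,"wy":-2,"wz":0},{"x":0,"y":0,"z":0,"wx":-2.5,"wy":-2.5,"wz":0},{"x":0,"y":0,"z":0,"wx":-3,"wy":-3,"wz":0},{"x":0,"y":0,"z":0,"wx":-3.5,"wy":-3.5,"wz":0},{"x":0,"y":0,"z":0,"wx":-4,"wy":-4,"wz":0},{"x":0,"y":0,"z":0,"wx":-4.5,"wy":-4.5,"wz":0},{"x":0,"y":0,"z":0,"wx":-5,"wy":-5,"wz":0}]' &&
python3 -m handwheel '[{"x":0,"y":0,"z":0,"wx":-0.5,"wy":-0.5,"wz":0},{"x":0,"y":0,"z":0,"wx":-1,"wy":-1,"wz":0},{"x":0,"y":0,"z":0,"wx":-1.5,"wy":-1.5,"wz":0},{"x":0,"y":0,"z":0,"wx":-2,"wy":-2,"wz":0},{"x":0,"y":0,"z":0,"wx":-2.5,"wy":-2.5,"wz":0},{"x":0,"y":0,"z":0,"wx":-3,"wy":-3,"wz":0},{"x":0,"y":0,"z":0,"wx":-3.5,"wy":-3.5,"wz":0},{"x":0,"y":0,"z":0,"wx":-4,"wy":-4,"wz":0},{"x":0,"y":0,"z":0,"wx":-4.5,"wy":-4.5,"wz":0},{"x":0,"y":0,"z":0,"wx":-5,"wy":-5,"wz":0}]'
python3 - <<'E'
from h import *
s=ctrl.get_state();M=R.from_rotvec(s["tool_rot"]).as_matrix()
print(np.round(s["joint_positions"],3),"tool tilt",np.degrees(np.arccos(-M[2,2])),"down in tool",M.T@[0,0,-1])
c=grab("wrist"); d=grab("side")
cv2.imwrite("pics/w7.png",np.hstack([c["im"],d["im"]])[:,:,::-1][::1])
cv2.imwrite("pics/w7.png",cv2.resize(np.vstack([c["im"],d["im"]]),(400,600),interpolation=cv2.INTER_AREA)[:,:,::-1])
E
```

```text
time: 14.75
position: [0.5858, 0.2452, 0.2865]
tool_rot: [1.661, 2.394, 0.06]
ft_force: [-0.6, -0.8, -7.3]
grip_width: 0.176
grip_force: 60.0
time: 15.58
position: [0.5858, 0.2452, 0.2865]
tool_rot: [1.591, 2.294, 0.089]
ft_force: [-0.7, 0.2, -7.2]
grip_width: 0.175
grip_force: 60.0
[ 0.198  0.193 -0.917  1.6    0.491  1.294 -0.446] tool tilt 20.29045793961116 down in tool [ 0.24522689 -0.24519331  0.9379467 ]
```

View pics/w7.png

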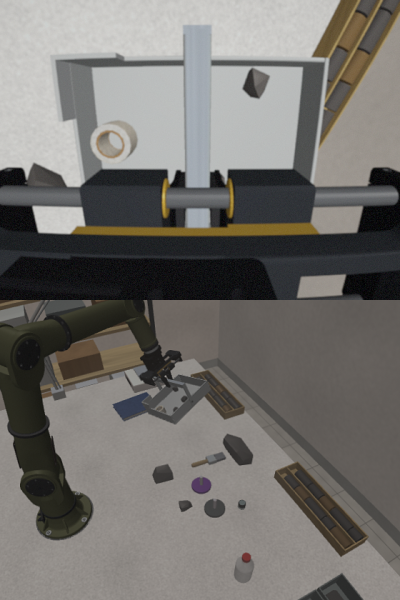

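The tote tilts rigidly with the gripper. The roll has slid to the -x wall at (113,142), the upper stone is at (256,82), and in the side view the bystanders are undisturbed. I continue to about 40°.

```bash
python3 -m handwheel '[{"x":0,"y":0,"z":0,"wx":-0.5,"wy":-0.5,"wz":0},{"x":0,"y":0,"z":0,"wx":-1,"wy":-1,"wz":0},{"x":0,"y":0,"z":0,"wx":-1.5,"wy":-1.5,"wz":0},{"x":0,"y":0,"z":0,"wx":-2,"wy":-2,"wz":0},{"x":0,"y":0,"z":0,"wx":-2.5,"wy":-2.5,"wz":0},{"x":0,"y":0,"z":0,"wx":-3,"wy":-3,"wz":0},{"x":0,"y":0,"z":0,"wx":-3.5,"wy":-3.5,"wz":0},{"x":0,"y":0,"z":0,"wx":-4,"wy":-4,"wz":0},{"x":0,"y":0,"z":0,"wx":-4.5,"wy":-4.5,"wz":0},{"x":0,"y":0,"z":0,"wx":-5,"wy":-5,"wz":0}]' &&
python3 -m handwheel '[{"x":0,"y":0,"z":0,"wx":-0.5,"wy":-0.5,"wz":0},{"x":0,"y":0,"z":0,"wx":-1,"wy":-1,"wz":0},{"x":0,"y":0,"z":0,"wx":-1.5,"wy":-1.5,"wz":0},{"x":0,"y":0,"z":0,"wx":-2,"wy":-2,"wz":0},{"x":0,"y":0,"z":0,"wx":-2.5,"wy":-2.5,"wz":0},{"x":0,"y":0,"z":0,"wx":-3,"wy":-3,"wz":0},{"x":0,"y":0,"z":0,"wx":-3.5,"wy":-3.5,"wz":0},{"x":0,"y":0,"z":0,"wx":-4,"wy":-4,"wz":0},{"x":0,"y":0,"z":0,"wx":-4.5,"wy":-4.5,"wz":0},{"x":0,"y":0,"z":0,"wx":-5,"wy":-5,"wz":0}]' &&
python3 -m handwheel '[{"x":0,"y":0,"z":0,"wx":-0.5,"wy":-0.5,"wz":0},{"x":0,"y":0,"z":0,"wx":-1,"wy":-1,"wz":0},{"x":0,"y":0,"z":0,"wx":-1.5,"wy":-1.5,"wz":0},{"x":0,"y":0,"z":0,"wx":-2,"wy":-2,"wz":0},{"x":0,"y":0,"z":0,"wx":-2.5,"wy":-2.5,"wz":0},{"x":0,"y":0,"z":0,"wx":-3,"wy":-3,"wz":0},{"x":0,"y":0,"z":0,"wx":-3.5,"wy":-3.5,"wz":0},{"x":0,"y":0,"z":0,"wx":-4,"wy":-4,"wz":0},{"x":0,"y":0,"z":0,"wx":-4,"wy":-4,"wz":0},{"x":0,"y":0,"z":0,"wx":-4,"wy":-4,"wz":0}]'
python3 - <<'E'
from h import *
s=ctrl.get_state();M=R.from_rotvec(s["tool_rot"]).as_matrix()
print(np.round(s["joint_positions"],3),"tool tilt",np.degrees(np.arccos(-M[2,2])),"down in tool",M.T@[0,0,-1])
c=grab("wrist","w8a.png"); d=grab("side","s8.png"); np.save("w8.npy",c,allow_pickle=True)
cv2.imwrite("pics/w8.png",np.vstack([c["im"][:270],cv2.resize(d["im"][80:200,160:340],(495,330),interpolation=cv2.INTER_CUBIC) if 0 else np.pad(cv2.resize(d["im"][80:200,160:340],(495,330),interpolation=cv2.INTER_CUBIC),((0,0),(0,65),(0,0)))])[:,:,::-1])
E
```

```text
time: 16.52
position: [0.5858, 0.2452, 0.2865]
tool_rot: [1.522, 2.193, 0.116]
ft_force: [0.3, 0.5, -6.8]
grip_width: 0.176
grip_force: 60.0
time: 17.35
position: [0.5859, 0.2452, 0.2865]
tool_rot: [1.452, 2.092, 0.14]
ft_force: [-0.2, 0.1, -7.5]
grip_width: 0.176
grip_force: 60.0
time: 18.18
position: [0.5857, 0.2454, 0.2863]
tool_rot: [1.396, 2.013, 0.159]
ft_force: [-0.2, -0.1, -6.2]
grip_width: 0.177
grip_force: 60.0
[ 0.097  0.086 -0.931  1.81   0.807  1.165 -0.756] tool tilt 40.01709241563027 down in tool [ 0.45485781 -0.45450422  0.76585265]
```

View pics/w8.png

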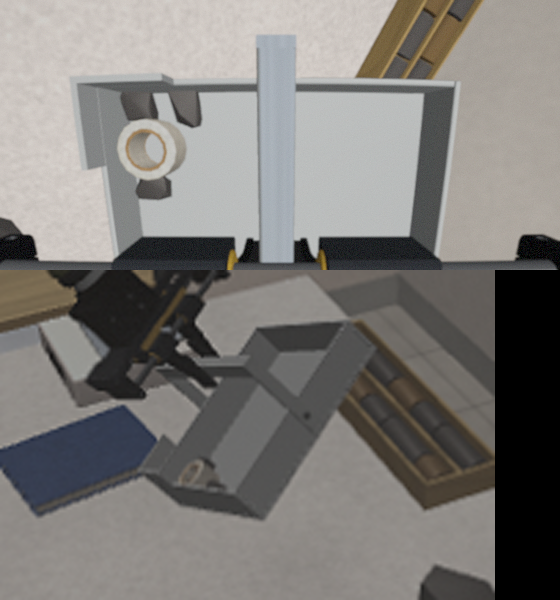

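All four items are at the tall corner: the roll at (150,150), stones at (138,107), (187,107) and (153,188). I work out their tote coordinates.

```bash
python3 - <<'E'
from h import *
from bench import ctrl
c=grab("wrist","w9.png"); he=np.array(ctrl.get_image("wrist")["hand_eye"]); c["M"]=he
for n,(u,v),h in(("roll",(150,150),.034),("s",(138,107),.012),("s",(187,107),.012),("s",(153,188),.012),("tallrimInner",(172,80),.05),("c+x+y rim",(458,83),.05)):
    p=onz(c,u,v,.0965-h); print(n,"tote x,y",p[1].round(4),p[0].round(4))
s=ctrl.get_state();print(s["time"],np.abs(s["qd"]).max())
a=np.load("w8.npy",allow_pickle=True).item()["im"]; print("change",np.abs(a[60:230].astype(int)-c["im"][60:230]).mean(), cv2.absdiff(cv2.GaussianBlur(a,(7,7),0),cv2.GaussianBlur(c["im"],(7,7),0))[85:220,100:250].max())
T=np.eye(4);T[:3,:3]=R.from_rotvec(s["tool_rot"]).as_matrix();T[:3,3]=s["position"]
for q in((-.12,.1),(-.12,-.1),(.12,.1)): print(q,(T@[q[1],q[0],.0965,1])[:3].round(3))
E
```

```text
roll tote x,y -0.0899 0.0542
s tote x,y -0.1053 0.0857
s tote x,y -0.0672 0.085
s tote x,y -0.0993 0.0225
tallrimInner tote x,y -0.0654 0.0991
c+x+y rim tote x,y 0.1184 0.0984
18.3833 0.0018073512551589038
change 1.942062324929972 9
(-0.12, 0.1) [0.528 0.256 0.113]
(-0.12, -0.1) [0.568 0.082 0.204]
(0.12, 0.1) [0.717 0.356 0.222]
```

All four are at rest inside the quarter: the lowest y is 22 mm, x is between -67 and -105 mm, and the bottom corners are at least 113 mm up. I let it settle for half a second, check that nothing moved, and hand in.

```bash
python3 -m handwheel '[{"x":0,"y":0,"z":0,"wx":0,"wy":0,"wz":0},{"x":0,"y":0,"z":0,"wx":0,"wy":0,"wz":0},{"x":0,"y":0,"z":0,"wx":0,"wy":0,"wz":0},{"x":0,"y":0,"z":0,"wx":0,"wy":0,"wz":0},{"x":0,"y":0,"z":0,"wx":0,"wy":0,"wz":0},{"x":0,"y":0,"z":0,"wx":0,"wy":0,"wz":0}]' && python3 - <<'E'
from h import *
a=np.load("w8.npy",allow_pickle=True).item()["im"]; c=grab("wrist","w10.png")
d=cv2.absdiff(cv2.GaussianBlur(a,(7,7),0),cv2.GaussianBlur(c["im"],(7,7),0))[85:220,100:250].max(); print(d)
if d<20: print(ctrl.close_job())
E
```

```text
time: 18.88
position: [0.5859, 0.2451, 0.2865]
tool_rot: [1.396, 2.013, 0.159]
ft_force: [-1.0, 1.1, -6.7]
grip_width: 0.177
grip_force: 60.0
9
the job is handed in; nothing more can be done
None
```

The job is handed in at about 19 s (no verdict was returned): the tote is held still at a 40° tilt, clear of the table, with the roll and all three stones lying in its tall-walled corner.

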